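# Clamp a ranging-pole section in its vee cradle

### The arm

A 6-joint arm with a two-finger parallel gripper is mounted at the origin on the work surface. World frame = base frame: x ahead of the robot, y to its left, z up, the work surface at z = 0. Lengths are in mm, angles in rad, forces in N, time in s.
With the tool pointing down it reaches from about 350 to 775 mm from the base axis. Payload 7.3 kg.
Tool frame: the origin (TCP) lies midway between the tips of the shut fingers; the grasp point (between the pads) lies 19 mm behind it (bot.hold_point_z is the distance from the TCP to the grasp point, in mm); z points along the fingers, y is the direction in which the jaws open and shut (so a half turn about z gives the same grasp; the last joint's range is limited). The gripper opens to 92 mm and grips with 3 to 60 N. Pads are 19 mm wide; open, the fingers measure 130 mm over their backs; the gripper's body (75 mm by 190 mm) begins 47 mm behind the grasp point.
Start: joints at [-1.294, 0.342, 1.524, -0, 1.275, -0.146], TCP at [215.439, -478.78, 226.741] pointing down, gripper open.
Joint ranges: [-2.53, 2.53], [-0.77, 2.02], [0.04, 2.7], [-1, 4.14], [0.28, 2.66], [-3.11, 3.11]. Speed limits (rad/s): [2.57, 2.57, 3.14, 3.14, 3.14, 3.14].

### API

Orientations are given as [roll, pitch, yaw] about the fixed x, y, z axes, in that order (R = Rz(yaw) Ry(pitch) Rx(roll)).
In Python, from plant import bot gives the robot as it stands.
- The arm moves only by the tool servo_tool, never from a script. Its argument "series" is a list of rows, each a list of 5 numbers: the opening, from 0 (shut) to 1 (fully open), then the shift along the tool's x, y, z each as a share of 50 mm, from -1 to 1, then the turn about the tool's z as a share of 90 degrees, from -1 to 1. In form: [[gripper, tx, ty, tz, spin], ...]. A call has 1 to 20 rows; each row shifts and turns the commanded pose from where the row before left it, along the tool's axes as they then stand; what a row does not reach is not made up. A row lasts 1/8 s, in which the tool goes at most 62.5 mm and 10.7 degrees, less where a joint would pass 70% of its speed; a pose out of reach is approached as far as the arm can. A call with a number of a shift or a turn outside -1 to 1 is refused whole. A call with a gripper value outside its range is refused whole. The fingers move at their own pace and stop on an object; the grip force is fixed at half the most. Time passes only in rows, so rows that do not move let the fingers close. It gives the time, the measured TCP pose, the force and the opening at its end, in the units of the state.
- bot.get_obs(): the state, without advancing time (a new reading comes with each control period).
- bot.capture(name): name is "scene" or "top" or "wrist"; returns the picture (480x640x3 uint8, red, green, blue); there is no depth.
- bot.camera_model(name): a dict with "mtx" (3x3 intrinsics, pixels), "world_from_camera" (4x4, takes a point from camera to world coordinates). Camera axes: x right, y up, looking along -z (the intrinsics and any distortion apply to the point x, -y, -z); pixel columns grow to the right and rows downward; lengths in mm; the calibration is good to about 2 mm. A picture is of the moment at which its call begins: read the wrist's pose just before it. camera_model takes no time and is no camera call; for the wrist camera it gives the pose at the moment of the call.
- bot.close_job(): hands the job in, once; it reports no verdict.
Trained networks look in the newest picture that a camera, given by its name, has taken for a name from the list of things; names that differ only in an ending like _2 or _b are one class to them, and where a whole thing is asked for, a point or a joint stands for the part that bears it (a point fixed in the world has none). Each returns a list of dicts, best first, with "p" (0 to 1); they miss things now and then, are a little off and sometimes report something else, mostly with a low value. They report only what shows in the picture. A call takes as long as a camera call. They do not tell look-alikes from the thing itself.
- bot.outline_of(camera, label): "mask" (480x640 bool, what is visible of it).
- bot.pinpoint(camera, label): "point" ([x, y, z] in mm, in the coordinates of the camera as it stood for that picture, good to about 4 mm: a listed point, or the origin of a listed thing).
The state is a dict: "time": time; "joint_positions": joint angles; "dq": joint speeds; "tau": joint torques, N m; "tool_pos": TCP position; "tcp_rot": TCP orientation; "contact_force": force on the tool from outside, world axes, zero at the start; "moment": the same for the moment, N m; "grip_width": finger opening in mm.
Only numpy, scipy, OpenCV 4.12 (cv2) and the standard library are available. Lean on these libraries where they do the work, as an engineer would, in place of code of your own. Each camera call takes 0.05 s, during which the arm holds its last target.

### The job

Roll the red-and-white pole section along the rails, without lifting it off them, over the crest into the vee cradle, and let go so that it settles there by itself. Then slide it lengthwise until its end is fully home against the blue end stop, and finally push the clamp's orange knob down until its pad bears firmly on the pole, and leave it clamped. Be gentle throughout (less than 25 N on the pole from hand, stop or pad), touch nothing else out of place, and back away at the end.

Things in the scene. Friction and masses are not known exactly. Their poses are not given: they have to be found in the camera images.
- fixture: Grey-based checking fixture fixed to the desk, base plate 185 x 225 x 10 mm; its place and yaw (within 0.35 rad) vary. Origin: on the desk below the middle of the vee. x (away from the robot) is the rolling direction, y runs along the pole, z up. Two parallel rails, 24 mm wide, run along x at y = -65 and +65 mm; the 106 mm gap between them is open down to the base plate (z = 10 mm).
- dip (a point): Parking dip of the rails: fixture x = -75, y = 0, z = 40 mm, fixture axes. Profile of the rail tops (fixture x, z in mm): (-100, 48) down to the dip (-75, 40), gently up to the crest (-18, 46), then the 90 degree vee: down to (0, 28) and up to (30, 58).
- bracket (a point): Middle of the top of the dark bracket that guides the clamp: fixture x = 30, y = 65, z = 146 mm, fixture axes. It is 92 mm long in x, 26 wide in y, 18 high, and stands on a 20 x 30 mm column at fixture x = 66, y = 65 mm.
- vee (a point): Where the pole's axis lies when it is seated in the vee: 52 mm above the fixture's origin (x = 0, y = 0 of the fixture, same axes).
- crest (a point): Top of the crest between ramp and vee: fixture x = -18, y = 0, z = 46 mm. The pole must roll over it (its axis is then 63 mm above the desk) and drops 11 mm into the vee.
- stop: Blue upright end-stop plate, 50 x 10 x 72 mm, fixed to the fixture at its +y end (left as the robot sees it); its frame is the fixture's.
- stop_face (a point): Point on the stop's face (which looks along the fixture's -y) on the axis of the seated pole: fixture x = 0, y = 112, z = 52 mm. Fixture axes. With the pole's end against it, the pole's centre is at fixture y = 2 mm.
- pole: Section of a ranging pole: straight cylinder 34 mm in diameter, 220 mm long, flat closed ends, white with three red bands, about 0.3 kg. Origin at its centre, y axis along it; it turns as it rolls, freely. It starts across both rails in the parking dip, axis at about fixture x = -73, z = 57 mm, its centre 12 to 28 mm to the -y side of the fixture's middle.
- pole_center (a point): The pole's centre, on its axis half-way along; y axis along the pole.
- plunger: The clamp at fixture x = 0, y = 65 mm, above the vee: an upright plunger with an orange knob (34 mm wide, 22 high) on top, a steel rod, and a round black rubber pad (24 mm wide, 10 high) on a threaded spindle below. It slides straight up and down against about 6 N of friction and stays where it is left. It starts with the pad 21 to 43 mm above a seated pole. Origin: centre of the knob's top.
- knob_top (a point): Centre of the top face of the orange knob; push it straight down. The pad's underside is 104 to 116 mm below it: the spindle is set differently each time and its setting is not measured. So with the pad on the seated pole the knob's top is somewhere from 173 to 185 mm above the desk. The contact is hard: a millimetre too far means far too much force.
- mug: Grey mug, 82 mm wide, 100 mm high, on a coaster; bystander, origin under its centre.
- mouse: Black computer mouse, 100 x 58 x 26 mm; bystander.
- tape: Green tape-measure case, 75 x 40 x 66 mm; bystander.
- calculator: Grey desk calculator, 150 x 95 x 19 mm; bystander.
- stapler: Blue and black stapler, 145 x 36 x 55 mm; bystander.
- cap: Black pole cap, 26 mm wide, 24 mm high, standing on the fixture's base beyond the vee, at about fixture x = 45, y = -35 mm; bystander, origin under its centre.
- marker: Brass survey disc, 38 mm wide, 8 mm thick, lying on the fixture's base between the rails; bystander, origin under its centre.
Things that resemble listed ones, but are neither listed nor needed, are in the scene too. Several things have the shape of the pole; the one meant has the colours described above.

How it is judged (in metres and radians):
On the way, in this order (a step that is already met when the one before it is completed fails the run):
1. the pole has rolled into the vee and settled there, released (x of pole_center in the frame of vee between -0.002 and 0.002 m and z of pole_center in the frame of vee between -0.003 and 0.002 m and angle between the y axis of pole_center and the y axis of vee, either way round below 0.03 rad and contact force between each of the fingers, plunger and pole below 0.1 N and linear speed of pole below 0.02 m/s), for 0.2 s.
2. still seated and not yet clamped, its end is home against the stop (x of pole_center in the frame of vee between -0.002 and 0.002 m and z of pole_center in the frame of vee between -0.003 and 0.002 m and angle between the y axis of pole_center and the y axis of vee, either way round below 0.03 rad and y of pole_center in the frame of stop_face above -0.112 m and contact force between plunger and pole below 0.1 N), for 0.2 s.
3. the clamp pad presses on the pole (x of pole_center in the frame of vee between -0.002 and 0.002 m and z of pole_center in the frame of vee between -0.003 and 0.002 m and angle between the y axis of pole_center and the y axis of vee, either way round below 0.03 rad and y of pole_center in the frame of stop_face above -0.112 m and contact force between plunger and pole above 2.5 N), for 0.3 s.
At the end, for the whole second after the job is handed in: The pole lies at rest in the vee, axis within 2 mm of the seated axis sideways and from 3 mm below to 2 mm above it, parallel within 0.03 rad, its end within 2 mm of the end stop, the clamp pad left pressing on it with more than 2.5 N, the fingers off pole and clamp (all of step 3 and contact force between the fingers and pole below 0.1 N and linear speed of pole below 0.01 m/s and contact force between the fingers and plunger below 0.1 N); the robot touches nothing.
It fails at once if the pole is lifted off the rails or vee (centre more than 78 mm above the desk) (height (world z) of pole_center above 0.078 m).
It fails at once if fingers on the pole with more than 25 N (contact force between the fingers and pole above 25 N).
It fails at once if pole pressed on the end stop with more than 25 N (contact force between pole and stop above 25 N).
It fails at once if clamp pad on the pole with more than 25 N (contact force between plunger and pole above 25 N).
It fails at once if a bystander is moved more than 15 mm (distance of any of mug, mouse, tape, calculator, stapler, cap, marker from where it was at the start of the episode above 0.015 m).
It also fails if it takes over 64 s, if anything falls off the work surface, if the arm or the gripper's body presses on something with over 40 N, if the wrist force passes 120 N, or if a joint passes its speed limit or range.

## Working session

There is one attempt and no reset: what is moved stays moved. The work goes in short steps, Python scripts to look and compute and a tool call to move; the robot and the scene stay as the last step left them, time stands still between calls to the robot, and variables do not carry over. Pictures are saved under pics/ and viewed, and the job is handed in when it is done.

Besides the shell and the picture viewer there is one more tool, called after ">>>" as name(argument=value, ...) on one line, values as JSON. servo_tool: Moves the arm, as the interface text tells. Shift numbers are shares of 50 mm and turn numbers shares of 90 degrees, none past 1 either way. Its arguments: {"type":"object","properties":{"series":{"type":"array"}},"required":["series"]}

```bash
ls; mkdir -p pics; python3 - <<'E'
from plant import bot
import cv2
print(bot.get_obs())
for n in ("scene","top","wrist"):
    im=bot.capture(n); cv2.imwrite(f"pics/{n}0.png",im[:,:,::-1])
    m=bot.camera_model(n); print(n,m)
    for l in ["fixture","stop_face","vee","dip","crest","bracket","pole_center","knob_top"]:
        try:
            r=bot.pinpoint(n,l)
            print(n,l,[(round(d['p'],2),[round(float(x),1) for x in (m["world_from_camera"]@[*d['point'],1])[:3]]) for d in r[:3]])
        except Exception as e: print(n,l,e)
print(bot.get_obs()['time'])
E
```

```text
pics
{'time': 0.0, 'joint_positions': array([-1.29398827e+00,  3.42688630e-01,  1.52502703e+00,  1.68122288e-05,
        1.27543054e+00, -1.46004111e-01]), 'dq': array([-0.00043543,  0.00077043, -0.00147541, -0.00049288, -0.00085243,
       -0.00031988]), 'tau': array([-1.46781302e-03, -4.31246245e+01, -2.44219333e+01,  7.17184972e-02,
        5.59122430e-02, -1.17765535e-04]), 'tool_pos': array([ 215.32803796, -478.34745085,  226.05918277]), 'tcp_rot': array([-3.14005798e+00, -2.41924441e-04,  4.22807077e-01]), 'contact_force': array([-0.13270731, -0.44401426, -0.29959677]), 'moment': array([-0.01911931,  0.00293666,  0.0357628 ]), 'grip_width': 91.69934696664474}
scene {'mtx': array([[445.5325741 ,   0.        , 323.3218979 ],
       [  0.        , 445.5325741 , 242.16735893],
       [  0.        ,   0.        ,   1.        ]]), 'world_from_camera': array([[ 8.77682930e-01, -2.58519698e-01,  4.03534682e-01,
         1.03671305e+03],
       [ 4.79056140e-01,  4.96703336e-01, -7.23734075e-01,
        -9.85472029e+02],
       [-1.33375086e-02,  8.28524811e-01,  5.59793488e-01,
       
[... 1533 characters left out ...]
 [(0.71, [594.1, 0.9, 206.5])]
wrist {'mtx': array([[342.82185306,   0.        , 323.83897246],
       [  0.        , 342.82185306, 242.82372226],
       [  0.        ,   0.        ,   1.        ]]), 'world_from_camera': array([[ 4.11236773e-01,  8.74638514e-01,  2.56693956e-01,
         2.85846790e+02],
       [-9.11528498e-01,  3.94489912e-01,  1.16161552e-01,
        -4.47548340e+02],
       [ 3.36191541e-04, -2.81753758e-01,  9.59486689e-01,
         3.84725952e+02],
       [ 0.00000000e+00,  0.00000000e+00,  0.00000000e+00,
         1.00000000e+00]])}
wrist fixture []
wrist stop_face []
wrist vee []
wrist dip []
wrist crest []
wrist bracket []
wrist pole_center []
wrist knob_top []
1.35
```

View pics/scene0.png

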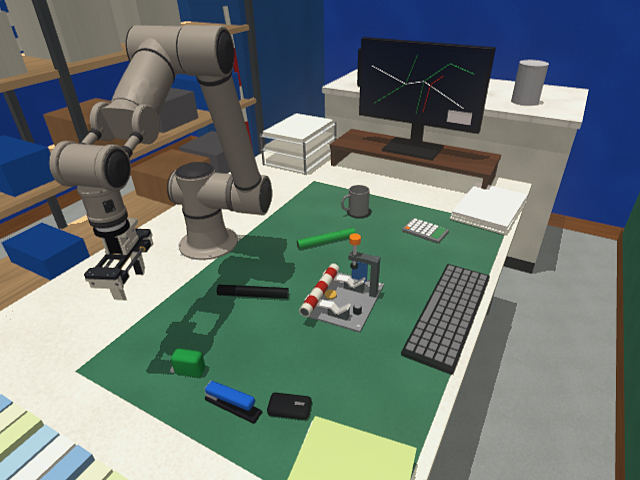

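View pics/top0.png

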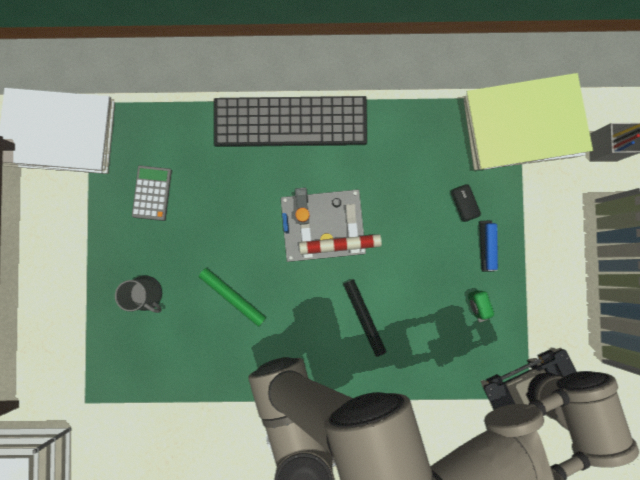

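The pole shapes are: red and white at top (340,243) / scene (320,290), green at top (232,296), and black at top (365,317). I choose the red-and-white one on the rails and will check it in a close wrist view.

>>> servo_tool(series=[[1,0,0,0,0.107],[1,0,0,0,0.107],[1,0.65,-0.72,0,0],[1,0.65,-0.72,0,0],[1,0.65,-0.72,0,0],[1,0.65,-0.72,0,0],[1,0.65,-0.72,0,0],[1,0.65,-0.72,0,0],[1,0.65,-0.72,0,0],[1,0.65,-0.72,0,0],[1,0.65,-0.72,0,0],[1,0,0,0,0],[1,0,0,0,0]])

```text
time: 2.98
tool_pos: [478.5, -130.9, 226.6]
tcp_rot: [3.141, 0.001, 0.087]
contact_force: [0.2, 0.7, -1.3]
grip_width: 91.9
```

```bash
cat > h.py <<'E'
from plant import bot
import cv2, numpy as np
np.set_printoptions(precision=2,suppress=True)
def st():
    o=bot.get_obs(); print(round(o['time'],2),o['tool_pos'],o['tcp_rot'],'F',o['contact_force'],'w',round(o['grip_width'],1)); return o
def look(n,name,labels=()):
    m=bot.camera_model(n); im=bot.capture(n); cv2.imwrite(f"pics/{name}.png",im[:,:,::-1])
    for l in labels:
        r=bot.pinpoint(n,l)
        print(n,l,[(round(d['p'],2),(m["world_from_camera"]@[*d['point'],1])[:3]) for d in r[:3]])
    return im,m
def proj(m,P):
    q=np.linalg.inv(m["world_from_camera"])@[*P,1]; v=m["mtx"]@[q[0],-q[1],-q[2]]; return v[:2]/v[2]
def fix(org,yaw,p):
    c,s=np.cos(yaw),np.sin(yaw); return np.array([org[0]+c*p[0]-s*p[1],org[1]+s*p[0]+c*p[1],p[2]])
E
python3 - <<'E'
from h import *
st()
im,m=look("wrist","w1",["fixture","stop_face","vee","dip","crest","bracket","pole_center","knob_top"])
np.savez("w1.npz",wfc=m["world_from_camera"])
st()
E
```

```text
2.98 [ 478.52 -130.89  226.6 ] [3.14 0.   0.09] F [ 0.24  0.71 -1.3 ] w 91.9
wrist fixture [(0.92, array([596.8 , -63.43,   1.48]))]
wrist stop_face [(0.67, array([588.75,  47.52,  58.45]))]
wrist vee [(0.7, array([594.49, -66.02,  55.6 ]))]
wrist dip []
wrist crest [(0.78, array([578.18, -66.36,  46.  ]))]
wrist bracket [(0.79, array([621.82,   5.51, 147.23]))]
wrist pole_center [(0.89, array([384.64, 199.69,  17.72])), (0.8, array([ 326.94, -160.7 ,   16.72])), (0.6, array([525.59, -93.3 ,  55.45]))]
wrist knob_top [(0.94, array([587.37,  -1.83, 211.93])), (0.46, array([591.06,   2.71, 207.71]))]
3.42 [ 478.66 -131.08  226.77] [ 3.14 -0.    0.09] F [-0.41 -0.5  -0.02] w 91.7
```

View pics/w1.png

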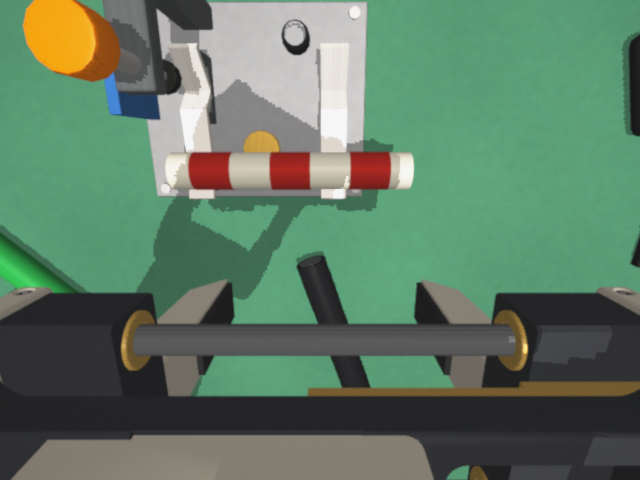

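The close view shows the red-and-white pole across the rails from (166,171) to (413,171), the brass disc at (262,145), the cap at (296,37), and the knob at (72,38). The green and black look-alikes lie apart. Next I refine the fixture pose.

```bash
python3 - <<'E'
from h import *
W=np.load("w1.npz")["wfc"]; K=bot.camera_model("wrist")["mtx"]
def bp(W,K,u,v,z):
    d=np.linalg.inv(K)@[u,v,1]; d=W[:3,:3]@[d[0],-d[1],-d[2]]; o=W[:3,3]; return o+d*(z-o[2])/d[2]
a=bp(W,K,158,197,10);b=bp(W,K,362,195,10);c=bp(W,K,367,2,10)
print(a,b,c, "yaw", np.arctan2(b[0]-a[0],-(b[1]-a[1])), np.arctan2(c[1]-b[1],c[0]-b[0]), np.hypot(*(a-b)[:2]))
l=bp(W,K,166,171,57);r=bp(W,K,413,171,57)
print(l,r,np.arctan2(-(l-r)[0],(l-r)[1]),np.hypot(*(l-r)[:2]),(l+r)/2)
# networks: fit
obs={ (0,0):[(596.2,-61.9),(594.4,-63.8),(596.8,-63.4),(593.8,-62.4),(594.1,-67.7),(594.5,-66)],
(-75,0):[(523,-68.4),(520.7,-73.3)],(-18,0):[(578,-63.5),(578.4,-67.3),(578.2,-66.4)],(30,65):[(620.8,6),(624.3,5.2),(621.8,5.5)],
(0,112):[(584.7,49.9),(590.1,46.2),(588.75,47.5)],(0,65):[(591.7,1.4),(594.1,.9),(591,2.7)]}
from scipy.optimize import least_squares
def f(x): return np.concatenate([(fix(x[:2],x[2],(*k,0))[:2]-np.array(v)).ravel() for k,v in obs.items()])
s=least_squares(f,[595,-65,.087],loss='soft_l1'); print(s.x,f(s.x).reshape(-1,2).std(0))
E
```

```text
[481.79  51.45  10.  ] [ 503.66 -170.9    10.  ] [ 685.25 -153.82   10.  ] yaw 0.09803874133712981 0.09382813390448853 223.42748244662792
[516.35  20.76  57.  ] [ 536.77 -210.02   57.  ] 0.08825063335840938 231.68139037612926 [526.56 -94.63  57.  ]
[596.03 -63.44   0.07] [1.58 2.02]
```

>>> servo_tool(series=[[1,-0.05,0.12,0.9,0],[1,0,0,0.9,0],[1,0,0,0.9,0],[1,0,0,0.7,0],[1,0,0,0.23,0],[1,0,0,0,0],[1,0,0,0,0]])

```text
time: 4.3
tool_pos: [477.8, -137.4, 46.6]
tcp_rot: [3.14, -0.002, 0.087]
contact_force: [0.2, -0.1, 0.7]
grip_width: 91.9
```

```bash
python3 - <<'E'
from h import *
st()
im,m=look("wrist","w2",["pole_center"])
im2,m=look("scene","s2"); cv2.imwrite("pics/s2c.png",cv2.resize(im2[200:350,230:420,::-1],None,fx=4,fy=4,interpolation=cv2.INTER_CUBIC))
E
```

```text
4.3 [ 477.84 -137.36   46.59] [ 3.14 -0.    0.09] F [ 0.22 -0.07  0.67] w 91.9
wrist pole_center [(0.89, array([526.42, -94.23,  58.72]))]
```

View pics/w2.png

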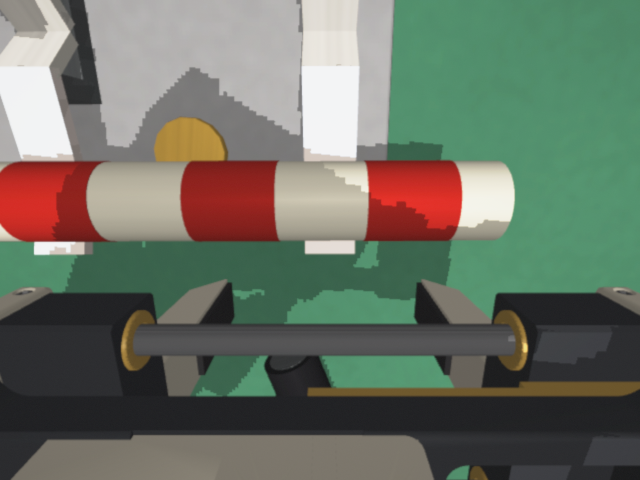

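View pics/s2c.png

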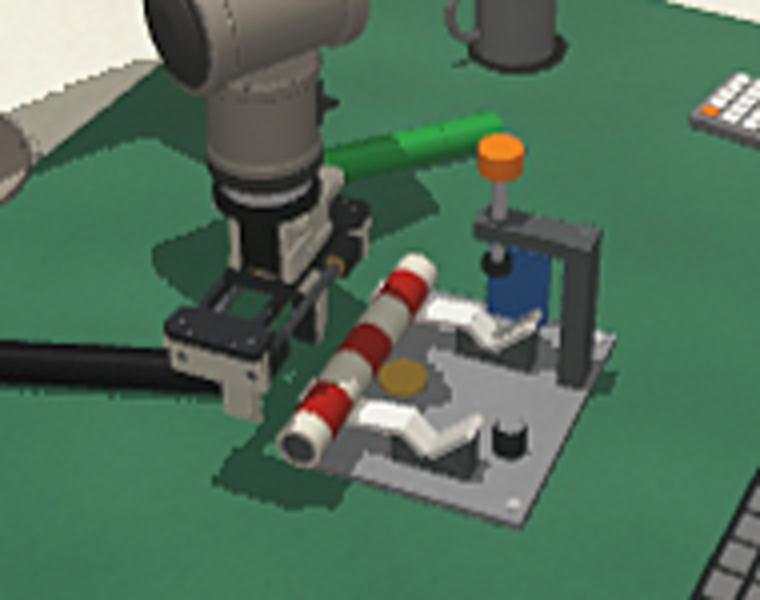

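>>> servo_tool(series=[[1,0.2,0,0,0],[1,0.1,0,0,0],[1,0.06,0,0,0],[1,0.06,0,0,0],[1,0.06,0,0,0],[1,0.06,0,0,0],[1,0.06,0,0,0],[1,0.06,0,0,0],[1,0.08,0,0,0],[1,0.08,0,0,0],[1,0.08,0,0,0],[1,0.08,0,0,0],[1,0.08,0,0,0],[1,0.08,0,0,0],[1,0.08,0,0,0]])

```text
time: 6.32
tool_pos: [536.3, -131.4, 45.1]
tcp_rot: [-3.141, 0.003, 0.087]
contact_force: [-5.8, -0.1, 4.5]
grip_width: 91.9
```

```bash
python3 - <<'E'
from h import *
st()
im,m=look("wrist","w3",["pole_center"])
E
```

```text
6.33 [ 536.33 -131.38   45.13] [-3.14  0.    0.09] F [-5.81 -0.14  4.52] w 91.9
wrist pole_center [(0.85, array([563.6 , -91.55,  61.49]))]
```

View pics/w3.png

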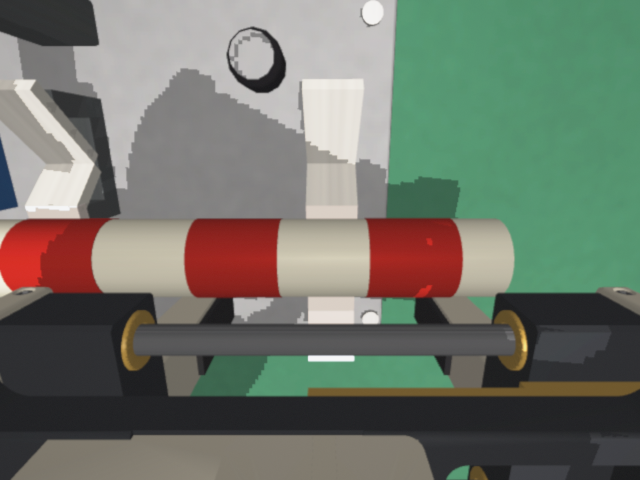

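>>> servo_tool(series=[[1,0.06,0,0,0],[1,0.06,0,0,0],[1,0.06,0,0,0],[1,0.06,0,0,0],[1,0.06,0,0,0]])

```text
time: 7.05
tool_pos: [549.9, -130.1, 45.3]
tcp_rot: [-3.14, 0.006, 0.088]
contact_force: [-12.2, -1.3, 11.0]
grip_width: 91.8
```

```bash
python3 - <<'E'
from h import *
st()
im,m=look("wrist","w4",["pole_center"])
E
```

```text
7.05 [ 549.92 -130.1    45.34] [-3.14  0.01  0.09] F [-12.15  -1.28  10.95] w 91.8
wrist pole_center [(0.93, array([575.56, -89.9 ,  61.39]))]
```

View pics/w4.png

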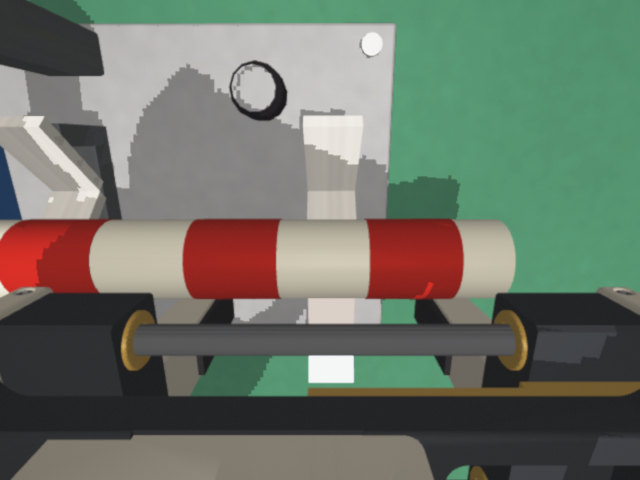

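>>> servo_tool(series=[[1,0,0,-0.03,0],[1,0,0,-0.03,0],[1,0,0,0,0]])

```text
time: 7.52
tool_pos: [553.0, -130.4, 48.4]
tcp_rot: [3.141, -0.001, 0.086]
contact_force: [-0.9, 0.4, -0.1]
grip_width: 91.7
```

>>> servo_tool(series=[[1,0.03,0,-0.03,0],[1,0.03,0,-0.03,0],[1,0,0,0,0]])

```text
time: 7.9
tool_pos: [555.9, -130.1, 51.4]
tcp_rot: [3.141, -0.001, 0.087]
contact_force: [0.2, -0.1, 1.1]
grip_width: 91.7
```

```bash
python3 - <<'E'
from h import *
st()
im,m=look("wrist","w5",["pole_center"])
E
```

```text
7.9 [ 555.94 -130.09   51.4 ] [ 3.14 -0.    0.09] F [ 0.19 -0.06  1.15] w 91.7
wrist pole_center [(0.85, array([581.89, -91.6 ,  60.78]))]
```

View pics/w5.png

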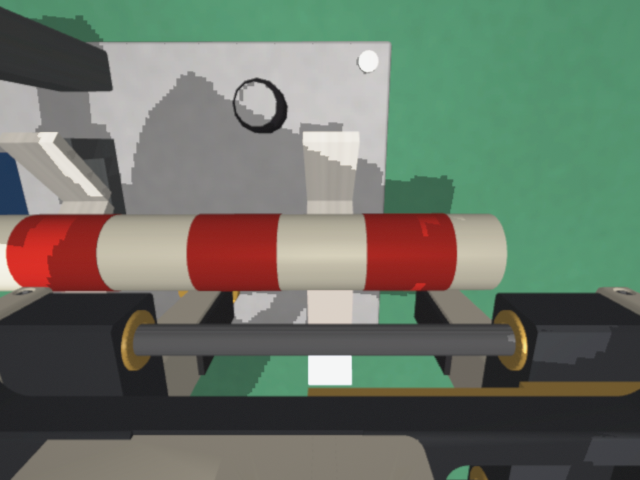

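>>> servo_tool(series=[[1,0.03,0,-0.03,0],[1,0.03,0,-0.03,0],[1,0,0,0,0]])

```text
time: 8.38
tool_pos: [558.8, -129.8, 54.4]
tcp_rot: [3.141, -0.0, 0.087]
contact_force: [0.1, 0.4, 0.2]
grip_width: 91.7
```

```bash
python3 - <<'E'
from h import *
st()
im,m=look("wrist","w6",["pole_center"])
E
```

```text
8.38 [ 558.79 -129.83   54.4 ] [ 3.14 -0.    0.09] F [0.13 0.38 0.2 ] w 91.7
wrist pole_center [(0.74, array([598.86, -88.89,  49.56]))]
```

View pics/w6.png

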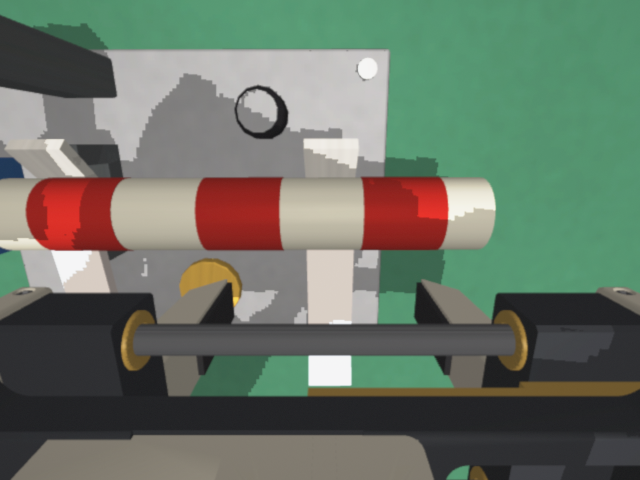

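The pole has dropped into the vee: it now spans rows 178–248, clear of the fingers. Next I lift, shut the fingers and go round to its -y end.

>>> servo_tool(series=[[1,-0.2,0,0,0],[1,-0.1,0,-0.4,0],[1,0,0,-0.5,0],[0,0.2,0.79,0,0],[0,0.4,0.79,0,0],[0,0.5,0.79,0,0],[0,0.07,0,0,0],[0,0,0,0,0],[0,0,0,0.4,0],[0,0,0,0.5,0],[0,0,0,0,0],[0,0,0,0,0],[0,0,0,0,0]])

```text
time: 10.1
tool_pos: [612.7, -244.1, 55.8]
tcp_rot: [3.14, -0.002, 0.087]
contact_force: [0.4, 0.3, -0.1]
grip_width: 0.8
```

```bash
python3 - <<'E'
from h import *
st()
im,m=look("wrist","w7",["pole_center"])
im2,m=look("scene","s7",["pole_center"]); cv2.imwrite("pics/s7c.png",cv2.resize(im2[200:350,230:420,::-1],None,fx=4,fy=4,interpolation=cv2.INTER_CUBIC))
im2,m=look("top","t7",["pole_center"]); cv2.imwrite("pics/t7c.png",cv2.resize(im2[170:290,260:420,::-1],None,fx=5,fy=5,interpolation=cv2.INTER_CUBIC))
E
```

```text
10.1 [ 612.73 -244.15   55.81] [ 3.14 -0.    0.09] F [ 0.37  0.28 -0.07] w 0.8
wrist pole_center [(0.64, array([596.63, -87.48,  49.25]))]
scene pole_center [(0.97, array([599.86, -90.49,  55.88])), (0.65, array([ 322.21, -166.31,   17.6 ]))]
top pole_center [(0.86, array([604.9 , -88.39,  49.49])), (0.63, array([385.69, 204.62,  19.54]))]
```

View pics/w7.png

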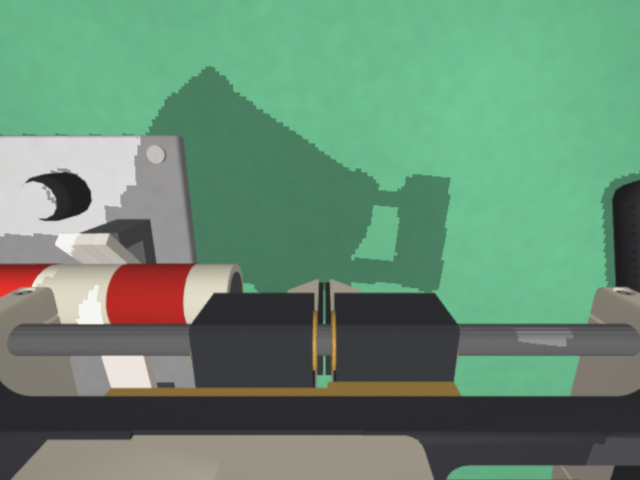

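View pics/s7c.png

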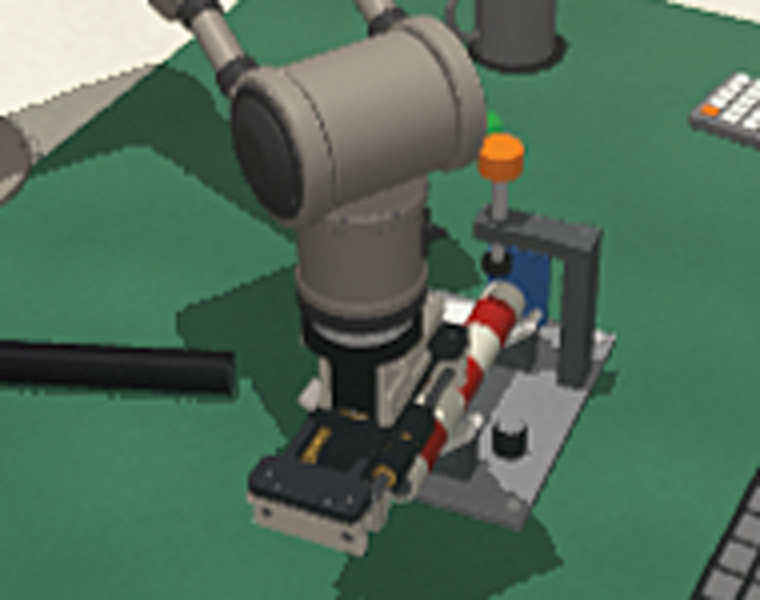

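View pics/t7c.png

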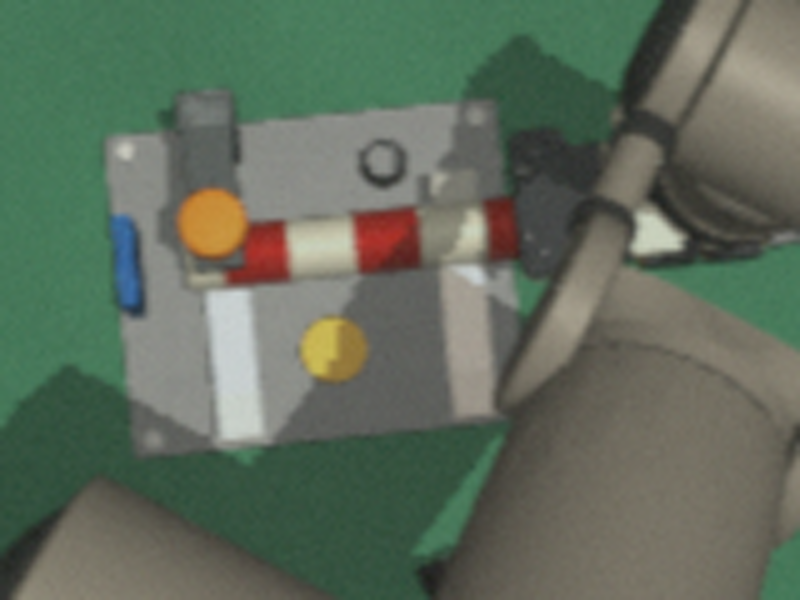

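>>> servo_tool(series=[[0,0,0,0.2,0],[0,0,-0.2,0,0],[0,0,-0.1,0,0],[0,0,-0.05,0,0],[0,0,-0.05,0,0],[0,0,-0.05,0,0],[0,0,-0.05,0,0],[0,0,-0.05,0,0],[0,0,-0.05,0,0],[0,0,-0.05,0,0],[0,0,-0.05,0,0]])

```text
time: 11.78
tool_pos: [609.2, -209.4, 44.3]
tcp_rot: [3.141, -0.0, 0.086]
contact_force: [0.3, -2.4, -0.3]
grip_width: 0.6
```

```bash
python3 - <<'E'
from h import *
st()
im,m=look("wrist","w8",["pole_center"])
im2,m=look("top","t8",["pole_center"]); cv2.imwrite("pics/t8c.png",cv2.resize(im2[170:290,260:420,::-1],None,fx=5,fy=5,interpolation=cv2.INTER_CUBIC))
E
```

```text
11.78 [ 609.17 -209.44   44.3 ] [ 3.14 -0.    0.09] F [ 0.27 -2.41 -0.29] w 0.6
wrist pole_center [(0.84, array([597.68, -79.86,  53.5 ]))]
top pole_center [(0.88, array([382.76, 204.77,  18.18])), (0.71, array([602.09, -80.67,  53.38]))]
```

View pics/w8.png

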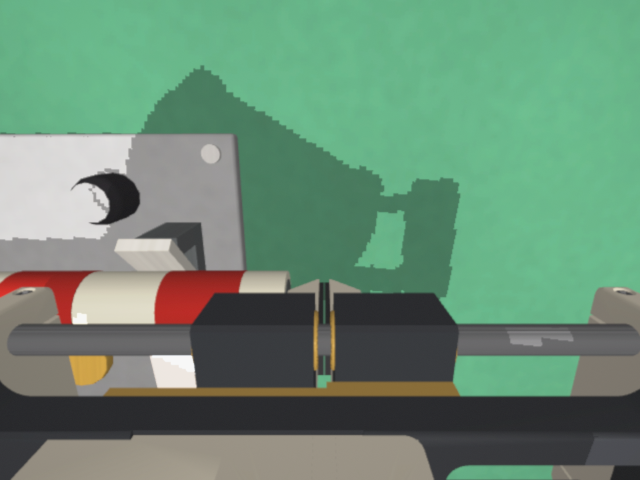

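View pics/t8c.png

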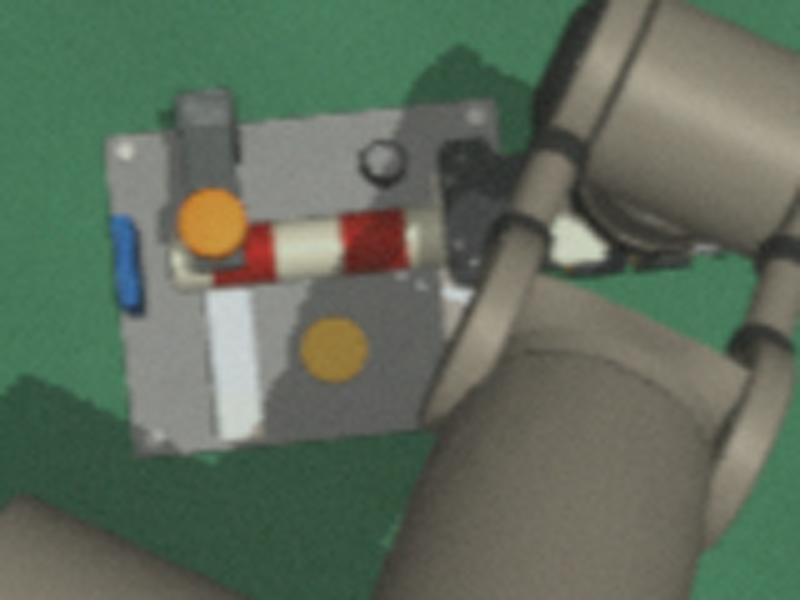

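>>> servo_tool(series=[[0,0,-0.04,0,0],[0,0,-0.04,0,0],[0,0,-0.04,0,0],[0,0,-0.04,0,0],[0,0,-0.04,0,0],[0,0,-0.03,0,0],[0,0,0,0,0]])

```text
time: 12.85
tool_pos: [608.1, -197.5, 44.2]
tcp_rot: [-3.141, 0.0, 0.087]
contact_force: [0.5, -2.2, -0.1]
grip_width: 0.7
```

```bash
python3 - <<'E'
from h import *
st()
im2,m=look("top","t9",["pole_center"]); cv2.imwrite("pics/t9c.png",cv2.resize(im2[170:290,260:420,::-1],None,fx=5,fy=5,interpolation=cv2.INTER_CUBIC))
E
```

```text
12.85 [ 608.08 -197.5    44.24] [-3.14  0.    0.09] F [ 0.45 -2.18 -0.1 ] w 0.7
top pole_center [(0.97, array([384.04, 205.84,  20.66])), (0.77, array([602.2 , -70.05,  48.22]))]
```

View pics/t9c.png

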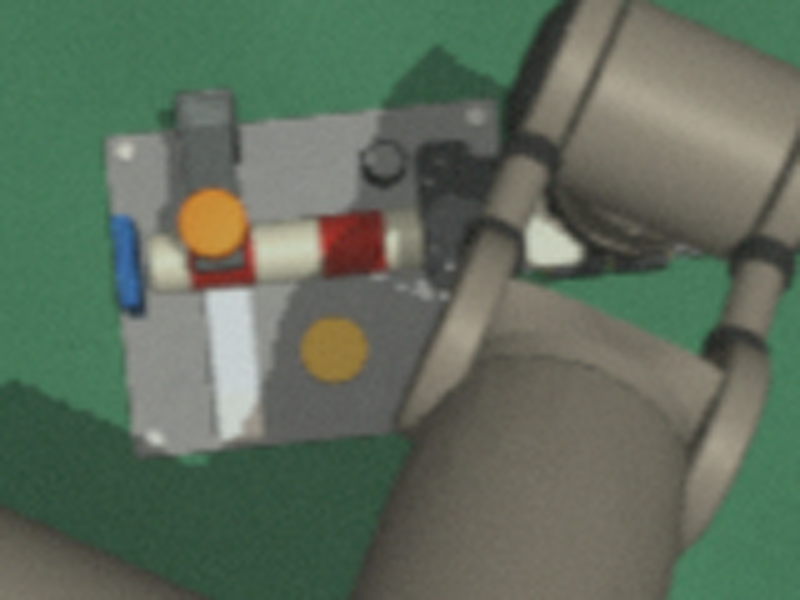

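>>> servo_tool(series=[[0,0,-0.02,0,0],[0,0,-0.02,0,0],[0,0,0,0,0]])

```text
time: 13.32
tool_pos: [607.9, -195.8, 44.2]
tcp_rot: [3.141, -0.0, 0.087]
contact_force: [0.2, -3.6, 0.6]
grip_width: 0.5
```

>>> servo_tool(series=[[0,0,-0.02,0,0],[0,0,0,0,0]])

```text
time: 13.58
tool_pos: [607.9, -194.7, 44.3]
tcp_rot: [3.141, -0.0, 0.087]
contact_force: [1.5, -3.5, 0.2]
grip_width: 0.8
```

>>> servo_tool(series=[[0,0,-0.02,0,0],[0,0,0,0,0]])

```text
time: 13.82
tool_pos: [607.8, -193.7, 44.2]
tcp_rot: [3.142, -0.0, 0.087]
contact_force: [-0.3, -2.9, 0.4]
grip_width: 0.1
```

>>> servo_tool(series=[[0,0,-0.012,0,0],[0,0,0,0,0]])

```text
time: 14.08
tool_pos: [607.7, -193.2, 44.3]
tcp_rot: [3.142, -0.0, 0.087]
contact_force: [0.8, -3.3, 1.2]
grip_width: 0.5
```

>>> servo_tool(series=[[0,0,-0.012,0,0],[0,0,0,0,0]])

```text
time: 14.32
tool_pos: [607.6, -192.5, 44.2]
tcp_rot: [3.142, 0.0, 0.087]
contact_force: [-0.2, -3.2, 0.5]
grip_width: 0.8
```

>>> servo_tool(series=[[0,0,-0.012,0,0],[0,0,0,0,0]])

```text
time: 14.58
tool_pos: [607.6, -191.9, 44.2]
tcp_rot: [3.142, -0.0, 0.087]
contact_force: [1.0, -4.3, 0.4]
grip_width: 0.5
```

```bash
python3 - <<'E'
from h import *
st()
im2,m=look("top","t10",["pole_center"]); cv2.imwrite("pics/t10c.png",cv2.resize(im2[170:290,260:420,::-1],None,fx=5,fy=5,interpolation=cv2.INTER_CUBIC))
E
```

```text
14.57 [ 607.6  -191.94   44.25] [ 3.14 -0.    0.09] F [ 1.01 -4.31  0.39] w 0.5
top pole_center [(0.84, array([603.18, -62.98,  52.2 ])), (0.7, array([399.65, 456.43,   5.68])), (0.64, array([383.14, 204.06,  18.3 ]))]
```

View pics/t10c.png

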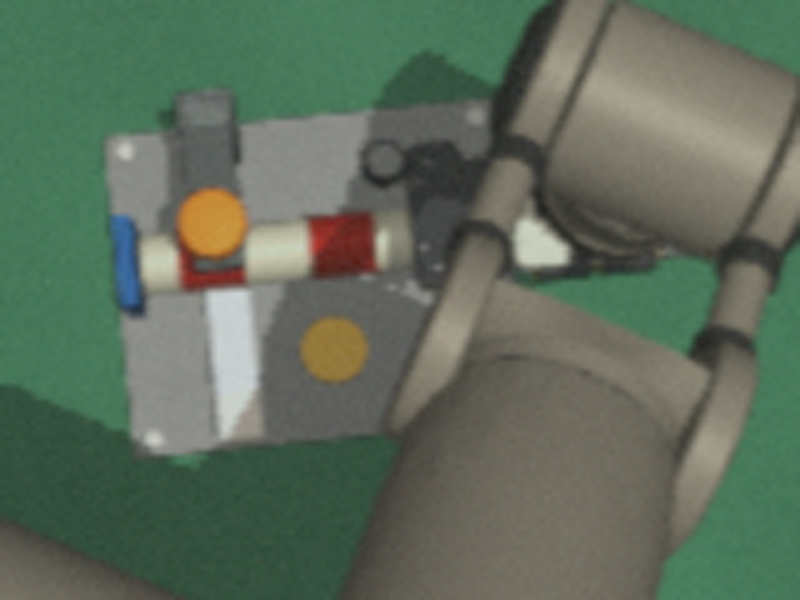

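>>> servo_tool(series=[[0,0,-0.01,0,0],[0,0,0,0,0]])

```text
time: 14.92
tool_pos: [607.6, -191.5, 44.2]
tcp_rot: [3.141, -0.0, 0.087]
contact_force: [0.0, -3.5, 0.2]
grip_width: 0.6
```

>>> servo_tool(series=[[0,0,-0.01,0,0],[0,0,0,0,0]])

```text
time: 15.18
tool_pos: [607.5, -191.0, 44.2]
tcp_rot: [3.142, -0.0, 0.087]
contact_force: [-0.1, -3.5, 0.7]
grip_width: 0.7
```

>>> servo_tool(series=[[0,0,-0.01,0,0],[0,0,0,0,0]])

```text
time: 15.42
tool_pos: [607.5, -190.4, 44.3]
tcp_rot: [3.142, -0.0, 0.087]
contact_force: [-0.2, -3.6, 0.1]
grip_width: 0.6
```

>>> servo_tool(series=[[0,0,-0.01,0,0],[0,0,0,0,0]])

```text
time: 15.68
tool_pos: [607.4, -190.0, 44.2]
tcp_rot: [3.142, -0.0, 0.087]
contact_force: [0.5, -4.6, 1.0]
grip_width: 0.5
```

>>> servo_tool(series=[[0,0,-0.01,0,0],[0,0,0,0,0]])

```text
time: 15.92
tool_pos: [607.4, -189.4, 44.2]
tcp_rot: [3.142, -0.0, 0.087]
contact_force: [0.8, -3.4, 0.7]
grip_width: 0.6
```

>>> servo_tool(series=[[0,0,-0.01,0,0],[0,0,0,0,0]])

```text
time: 16.18
tool_pos: [607.4, -189.4, 44.3]
tcp_rot: [3.141, -0.0, 0.087]
contact_force: [-0.3, -5.9, 0.7]
grip_width: 0.7
```

>>> servo_tool(series=[[0,0,-0.006,0,0],[0,0,0,0,0]])

```text
time: 16.42
tool_pos: [607.4, -189.3, 44.3]
tcp_rot: [3.141, -0.0, 0.087]
contact_force: [0.3, -5.6, 0.4]
grip_width: 0.6
```

>>> servo_tool(series=[[0,0,-0.006,0,0],[0,0,0,0,0]])

```text
time: 16.68
tool_pos: [607.4, -189.3, 44.3]
tcp_rot: [3.14, -0.0, 0.087]
contact_force: [-0.4, -7.2, 0.1]
grip_width: 0.2
```

```bash
python3 - <<'E'
from h import *
st()
im2,m=look("scene","s11",["pole_center"]); cv2.imwrite("pics/s11c.png",cv2.resize(im2[200:350,230:420,::-1],None,fx=4,fy=4,interpolation=cv2.INTER_CUBIC))
E
```

```text
16.68 [ 607.39 -189.31   44.29] [ 3.14 -0.    0.09] F [-0.4  -7.22  0.12] w 0.2
scene pole_center [(0.84, array([ 317.94, -167.1 ,   15.9 ])), (0.67, array([593.26, -61.39,  52.19]))]
```

View pics/s11c.png

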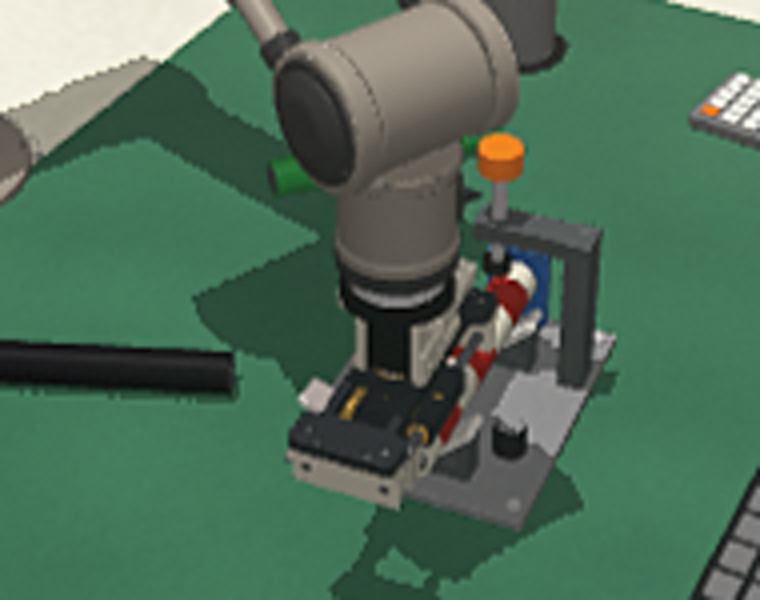

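>>> servo_tool(series=[[0,0,0.1,0,0],[0,0,0.2,0,0],[0,0,0,-0.6,0],[0,0,0,-0.9,0],[0,0,0,-0.9,0],[0,0,0,-0.9,0],[0,0,0,-0.8,0],[0,0,-0.6,0,0],[0,0,-0.6,0,0],[0,0,0,0,0],[0,0,0,0,0]])

```text
time: 18.15
tool_pos: [603.4, -144.0, 249.1]
tcp_rot: [3.141, 0.0, 0.087]
contact_force: [-0.2, -0.5, -0.1]
grip_width: 0.3
```

```bash
python3 - <<'E'
from h import *
st()
im2,m=look("wrist","w12",["pole_center","knob_top","stop_face","vee"])
im2,m=look("top","t12",["pole_center","knob_top"]); cv2.imwrite("pics/t12c.png",cv2.resize(im2[170:290,260:420,::-1],None,fx=5,fy=5,interpolation=cv2.INTER_CUBIC))
E
```

```text
18.15 [ 603.42 -144.03  249.11] [3.14 0.   0.09] F [-0.2  -0.48 -0.13] w 0.3
wrist pole_center [(0.65, array([ 521.8 , -516.61,    0.36]))]
wrist knob_top [(0.77, array([590.63,  -1.63, 212.36]))]
wrist stop_face [(0.67, array([596.79, -60.36,  50.43]))]
wrist vee []
top pole_center [(0.91, array([603.25, -60.28,  51.61])), (0.64, array([382.51, 203.37,  16.76])), (0.63, array([ 325.05, -163.85,   20.22]))]
top knob_top [(0.48, array([593.72,   3.76, 209.97]))]
```

View pics/w12.png

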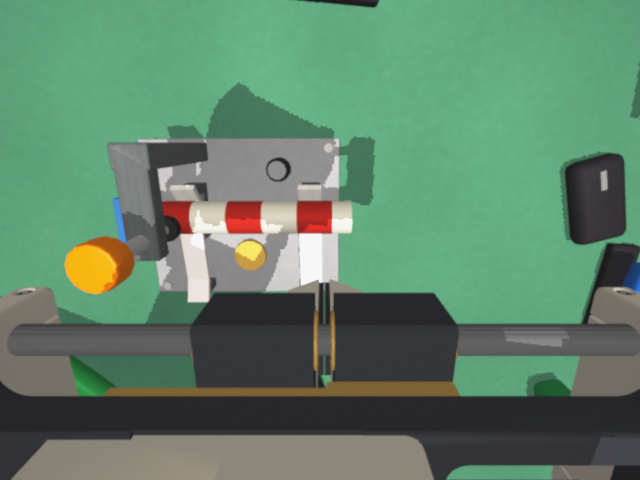

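View pics/t12c.png

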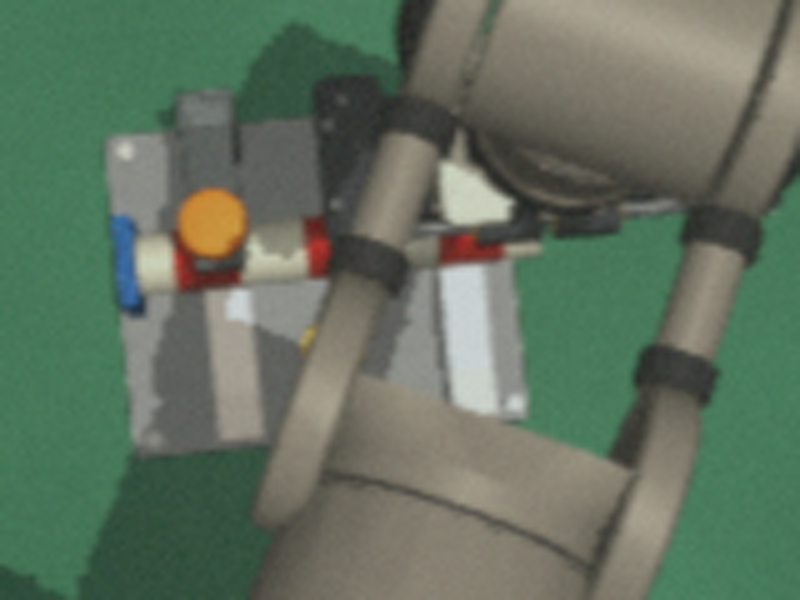

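```bash
python3 - <<'E'
from h import *
m=bot.camera_model("top"); W=m["world_from_camera"]
im=cv2.imread("pics/t12.png")
def orange(im):
    h=cv2.cvtColor(im,cv2.COLOR_BGR2HSV); k=cv2.inRange(h,(8,180,120),(22,255,255)); n,l,s,c=cv2.connectedComponentsWithStats(k); return s,c
for n in("t0","t12"):
    f="pics/top0.png" if n=="t0" else "pics/t12.png"
    s,c=orange(cv2.imread(f)); print([(s[i],c[i]) for i in range(1,len(s)) if s[i,4]>60])
    for i in range(1,len(s)):
        if s[i,4]>60:
            d=np.linalg.inv(m["mtx"])@[*c[i],1]; d=W[:3,:3]@[d[0],-d[1],-d[2]]; o=W[:3,3]; print([ (o+d*(z-o[2])/d[2]) for z in (200,208)])
E
```

```text
[]
[(array([296, 208,  12,  13,  83], dtype=int32), array([300.45, 214.19]))]
[array([593.15,   4.18, 200.  ]), array([592.16,   3.85, 208.  ])]
```

>>> servo_tool(series=[[0,0.03,-0.9,0,0],[0,0,-0.9,0,0],[0,0,-0.8,0,0],[0,0,-0.31,0,0],[0,0,0,0.3,0],[0,0,0,0.2,0],[0,0,0,0,0],[0,0,0,0,0]])

```text
time: 19.55
tool_pos: [592.5, 0.6, 224.1]
tcp_rot: [3.141, 0.0, 0.085]
contact_force: [-0.3, -0.9, -0.5]
grip_width: 0.2
```

```bash
python3 - <<'E'
from h import *
st()
im2,m=look("scene","s13",["knob_top"]); cv2.imwrite("pics/s13c.png",cv2.resize(im2[180:330,260:450,::-1],None,fx=4,fy=4,interpolation=cv2.INTER_CUBIC))
im2,m=look("wrist","w13")
E
```

```text
19.55 [592.49   0.6  224.13] [3.14 0.   0.09] F [-0.3  -0.93 -0.53] w 0.2
scene knob_top [(0.74, array([592.46,   0.36, 208.16]))]
```

View pics/s13c.png

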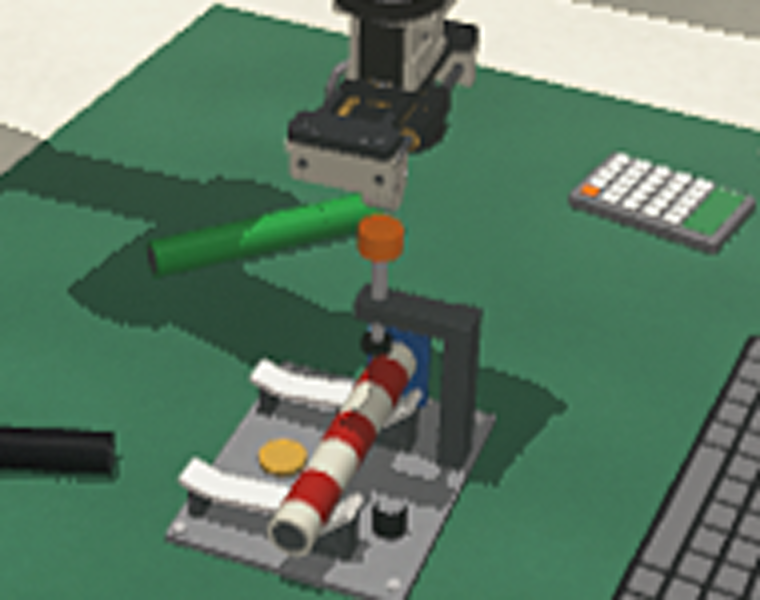

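View pics/w13.png

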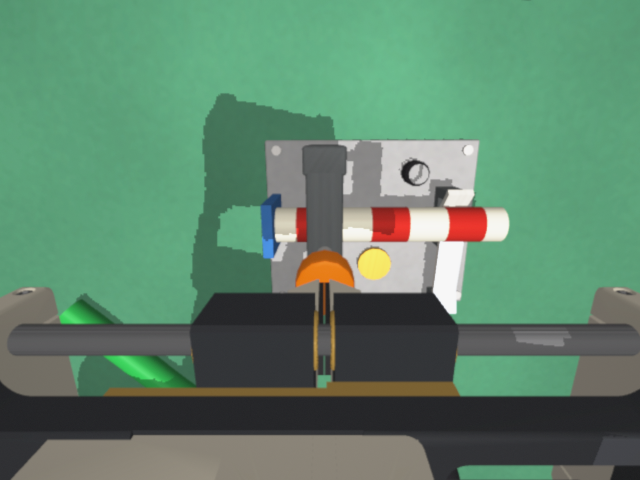

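>>> servo_tool(series=[[0,0,0,0.2,0],[0,0,0,0.06,0],[0,0,0,0.04,0],[0,0,0,0.04,0],[0,0,0,0,0]])

```text
time: 20.32
tool_pos: [592.3, 1.6, 207.4]
tcp_rot: [3.141, -0.0, 0.087]
contact_force: [-1.1, 0.1, 1.8]
grip_width: 0.3
```

>>> servo_tool(series=[[0,0,0,0.04,0],[0,0,0,0.04,0],[0,0,0,0.04,0],[0,0,0,0,0]])

```text
time: 20.82
tool_pos: [592.3, 1.6, 201.0]
tcp_rot: [-3.142, 0.0, 0.087]
contact_force: [-1.2, 0.5, 2.8]
grip_width: 0.3
```

>>> servo_tool(series=[[0,0,0,0.04,0],[0,0,0,0.04,0],[0,0,0,0.04,0]])

```text
time: 21.2
tool_pos: [592.3, 1.6, 195.1]
tcp_rot: [-3.142, -0.0, 0.087]
contact_force: [-1.5, 0.9, 4.8]
grip_width: 0.3
```

>>> servo_tool(series=[[0,0,0,0.04,0],[0,0,0,0.04,0],[0,0,0,0,0]])

```text
time: 21.58
tool_pos: [592.3, 1.5, 190.8]
tcp_rot: [-3.142, 0.0, 0.087]
contact_force: [-0.6, 1.3, 2.5]
grip_width: 0.3
```

```bash
python3 - <<'E'
from h import *
st()
im2,m=look("scene","s14"); cv2.imwrite("pics/s14c.png",cv2.resize(im2[200:320,300:420,::-1],None,fx=5,fy=5,interpolation=cv2.INTER_CUBIC))
E
```

```text
21.57 [592.27   1.54 190.81] [-3.14  0.    0.09] F [-0.58  1.33  2.46] w 0.3
```

View pics/s14c.png

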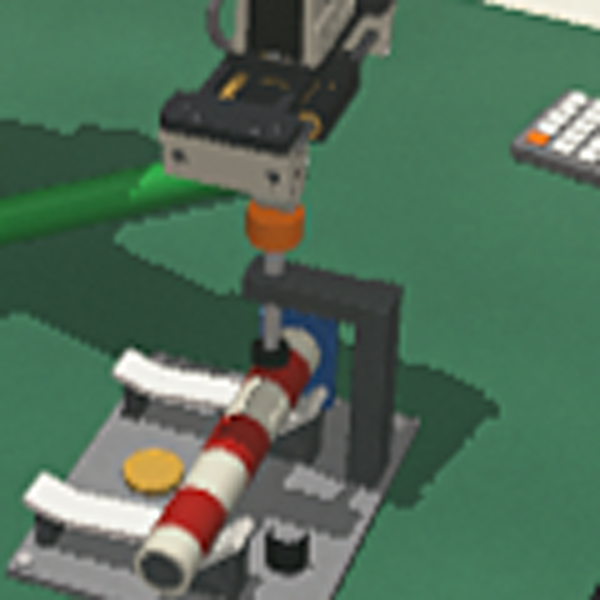

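>>> servo_tool(series=[[0,0,0,0.02,0],[0,0,0,0.02,0],[0,0,0,0,0]])

```text
time: 22.0
tool_pos: [592.3, 1.6, 189.2]
tcp_rot: [3.142, -0.0, 0.087]
contact_force: [-1.8, 1.4, 3.4]
grip_width: -0.2
```

>>> servo_tool(series=[[0,0,0,0.02,0],[0,0,0,0.01,0],[0,0,0,0,0]])

```text
time: 22.38
tool_pos: [592.3, 1.6, 187.6]
tcp_rot: [-3.142, 0.0, 0.087]
contact_force: [-1.3, 0.7, 3.9]
grip_width: 0.3
```

>>> servo_tool(series=[[0,0,0,0.01,0],[0,0,0,0,0]])

```text
time: 22.62
tool_pos: [592.3, 1.6, 187.2]
tcp_rot: [3.142, 0.0, 0.087]
contact_force: [-0.7, 1.8, 3.4]
grip_width: 0.4
```

>>> servo_tool(series=[[0,0,0,0.01,0],[0,0,0,0,0]])

```text
time: 22.88
tool_pos: [592.3, 1.5, 186.7]
tcp_rot: [3.142, -0.0, 0.087]
contact_force: [-0.9, 0.9, 3.6]
grip_width: 0.3
```

>>> servo_tool(series=[[0,0,0,0.01,0],[0,0,0,0,0]])

```text
time: 23.12
tool_pos: [592.3, 1.5, 186.2]
tcp_rot: [3.142, 0.0, 0.087]
contact_force: [-1.7, 1.2, 4.4]
grip_width: 0.4
```

Baseline sliding force is about 3–4 N. I continue in steps of half a millimetre or less.

>>> servo_tool(series=[[0,0,0,0.008,0],[0,0,0,0.0,0]])

```text
time: 23.38
tool_pos: [592.3, 1.5, 185.8]
tcp_rot: [3.142, -0.0, 0.087]
contact_force: [-2.1, 1.9, 5.3]
grip_width: 0.4
```

>>> servo_tool(series=[[0,0,0,0.008,0],[0,0,0,0.0,0]])

```text
time: 23.62
tool_pos: [592.3, 1.5, 185.4]
tcp_rot: [3.142, 0.0, 0.087]
contact_force: [-3.0, 2.1, 4.2]
grip_width: 0.4
```

>>> servo_tool(series=[[0,0,0,0.008,0],[0,0,0,0.0,0]])

```text
time: 23.88
tool_pos: [592.3, 1.5, 185.0]
tcp_rot: [3.142, -0.0, 0.087]
contact_force: [-1.6, 1.7, 4.8]
grip_width: 0.5
```

>>> servo_tool(series=[[0,0,0,0.008,0],[0,0,0,0.0,0]])

```text
time: 24.12
tool_pos: [592.3, 1.5, 184.6]
tcp_rot: [3.141, -0.0, 0.087]
contact_force: [-2.0, 1.5, 3.9]
grip_width: 0.3
```

>>> servo_tool(series=[[0,0,0,0.01,0],[0,0,0,0.0,0]])

```text
time: 24.38
tool_pos: [592.3, 1.6, 184.0]
tcp_rot: [3.142, 0.0, 0.087]
contact_force: [-2.4, 2.3, 3.6]
grip_width: 0.4
```

>>> servo_tool(series=[[0,0,0,0.01,0],[0,0,0,0.0,0]])

```text
time: 24.62
tool_pos: [592.3, 1.5, 183.5]
tcp_rot: [3.142, 0.0, 0.087]
contact_force: [-1.6, 2.5, 3.5]
grip_width: 0.8
```

>>> servo_tool(series=[[0,0,0,0.01,0],[0,0,0,0.0,0]])

```text
time: 24.88
tool_pos: [592.3, 1.5, 183.0]
tcp_rot: [3.142, 0.0, 0.087]
contact_force: [-1.4, 1.6, 4.5]
grip_width: 0.8
```

>>> servo_tool(series=[[0,0,0,0.01,0],[0,0,0,0.0,0]])

```text
time: 25.12
tool_pos: [592.3, 1.5, 182.6]
tcp_rot: [3.142, -0.0, 0.087]
contact_force: [-1.9, 2.1, 3.6]
grip_width: 0.6
```

```bash
python3 - <<'E'
from h import *
st()
im2,m=look("scene","s15"); cv2.imwrite("pics/s15c.png",cv2.resize(im2[230:290,320:400,::-1],None,fx=9,fy=9,interpolation=cv2.INTER_CUBIC))
E
```

```text
25.12 [592.3    1.51 182.56] [ 3.14 -0.    0.09] F [-1.89  2.14  3.65] w 0.6
```

View pics/s15c.png

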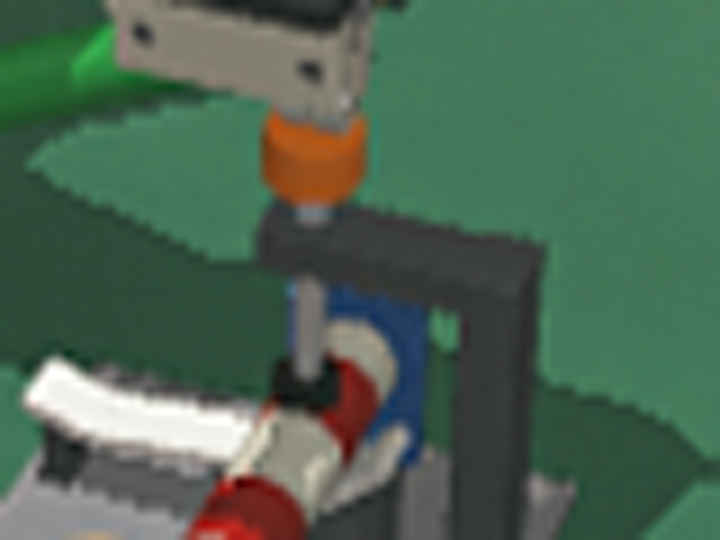

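The pad at crop (305,385) is close to the pole's top, with no force rise yet.

>>> servo_tool(series=[[0,0,0,0.01,0],[0,0,0,0.0,0]])

```text
time: 25.42
tool_pos: [592.3, 1.5, 182.1]
tcp_rot: [3.142, -0.0, 0.087]
contact_force: [-2.4, 2.4, 3.1]
grip_width: 0.9
```

>>> servo_tool(series=[[0,0,0,0.01,0],[0,0,0,0.0,0]])

```text
time: 25.68
tool_pos: [592.3, 1.6, 181.6]
tcp_rot: [3.142, -0.0, 0.087]
contact_force: [-1.4, 2.6, 4.3]
grip_width: 0.3
```

>>> servo_tool(series=[[0,0,0,0.01,0],[0,0,0,0.0,0]])

```text
time: 25.92
tool_pos: [592.3, 1.5, 181.0]
tcp_rot: [3.142, 0.0, 0.087]
contact_force: [-1.3, 2.2, 4.1]
grip_width: 0.4
```

>>> servo_tool(series=[[0,0,0,0.01,0],[0,0,0,0.0,0]])

```text
time: 26.18
tool_pos: [592.3, 1.6, 180.9]
tcp_rot: [3.141, -0.0, 0.087]
contact_force: [-3.0, 2.1, 6.4]
grip_width: 0.8
```

>>> servo_tool(series=[[0,0,0,0.004,0],[0,0,0,0.0,0]])

```text
time: 26.42
tool_pos: [592.3, 1.6, 180.9]
tcp_rot: [3.141, -0.0, 0.087]
contact_force: [-2.9, 1.9, 7.2]
grip_width: 0.4
```

>>> servo_tool(series=[[0,0,0,0.004,0],[0,0,0,0.0,0]])

```text
time: 26.68
tool_pos: [592.3, 1.5, 180.9]
tcp_rot: [3.141, -0.001, 0.087]
contact_force: [-3.4, 3.1, 8.7]
grip_width: 0.7
```

>>> servo_tool(series=[[0,0,0,0.004,0],[0,0,0,0.0,0]])

```text
time: 26.92
tool_pos: [592.3, 1.5, 180.9]
tcp_rot: [3.141, -0.001, 0.087]
contact_force: [-3.7, 1.8, 9.4]
grip_width: -0.0
```

>>> servo_tool(series=[[0,0,0,0.008,0],[0,0,0,0.0,0]])

```text
time: 27.18
tool_pos: [592.3, 1.5, 180.8]
tcp_rot: [3.141, -0.001, 0.087]
contact_force: [-4.3, 2.4, 11.9]
grip_width: 0.4
```

>>> servo_tool(series=[[0,0,0,0.008,0],[0,0,0,0.0,0]])

```text
time: 27.42
tool_pos: [592.3, 1.6, 180.8]
tcp_rot: [3.141, -0.001, 0.087]
contact_force: [-6.2, 2.7, 12.1]
grip_width: 0.3
```

>>> servo_tool(series=[[0,0,0,0.008,0],[0,0,0,0.0,0],[0,0,0,0,0]])

```text
time: 27.8
tool_pos: [592.4, 1.5, 180.7]
tcp_rot: [3.141, -0.002, 0.087]
contact_force: [-5.8, 2.4, 14.6]
grip_width: 0.4
```

>>> servo_tool(series=[[0,0,0,0.006,0],[0,0,0,0,0],[0,0,0,0,0],[0,0,0,0,0]])

```text
time: 28.3
tool_pos: [592.4, 1.6, 180.7]
tcp_rot: [3.141, -0.002, 0.087]
contact_force: [-6.5, 3.3, 17.2]
grip_width: 0.7
```

>>> servo_tool(series=[[0,0,0,-0.02,0],[0,0,0,-0.04,0],[0,0,0,-0.1,0],[0,0,0,-0.4,0],[0,0,0,-0.8,0],[0,-0.3,0,-0.6,0],[0,-0.8,0,0,0],[0,-0.8,0,0,0],[0,-0.8,0,0,0],[0,0,0,0,0],[0,0,0,0,0]])

```text
time: 29.68
tool_pos: [458.7, -10.4, 276.8]
tcp_rot: [3.141, -0.001, 0.086]
contact_force: [-0.1, 0.2, 1.1]
grip_width: 0.4
```

```bash
python3 - <<'E'
from h import *
st()
im2,m=look("scene","s16",["pole_center","knob_top"]); cv2.imwrite("pics/s16c.png",cv2.resize(im2[200:350,280:430,::-1],None,fx=4,fy=4,interpolation=cv2.INTER_CUBIC))
im2,m=look("top","t16",["pole_center","knob_top"]); cv2.imwrite("pics/t16c.png",cv2.resize(im2[170:290,260:420,::-1],None,fx=5,fy=5,interpolation=cv2.INTER_CUBIC))
E
```

```text
29.68 [458.68 -10.42 276.81] [ 3.14 -0.    0.09] F [-0.11  0.22  1.1 ] w 0.4
scene pole_center [(0.78, array([593.06, -62.61,  55.03])), (0.66, array([386.78, 204.05,  17.4 ])), (0.56, array([ 317.91, -163.39,   19.82]))]
scene knob_top [(0.46, array([592.72,  -1.76, 178.97])), (0.45, array([591.48,   1.51, 177.47]))]
top pole_center [(0.93, array([ 323.17, -161.82,   18.42])), (0.83, array([602.72, -62.87,  51.47])), (0.7, array([382.99, 204.17,  15.49]))]
top knob_top [(0.68, array([596.56,   2.45, 180.07])), (0.66, array([ 640.47, -457.43,   -5.21])), (0.66, array([ 519.32, -518.24,    0.68]))]
```

View pics/s16c.png

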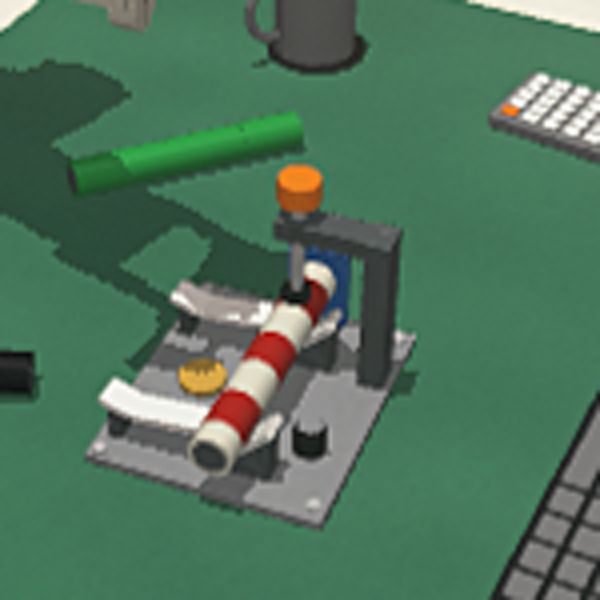

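View pics/t16c.png

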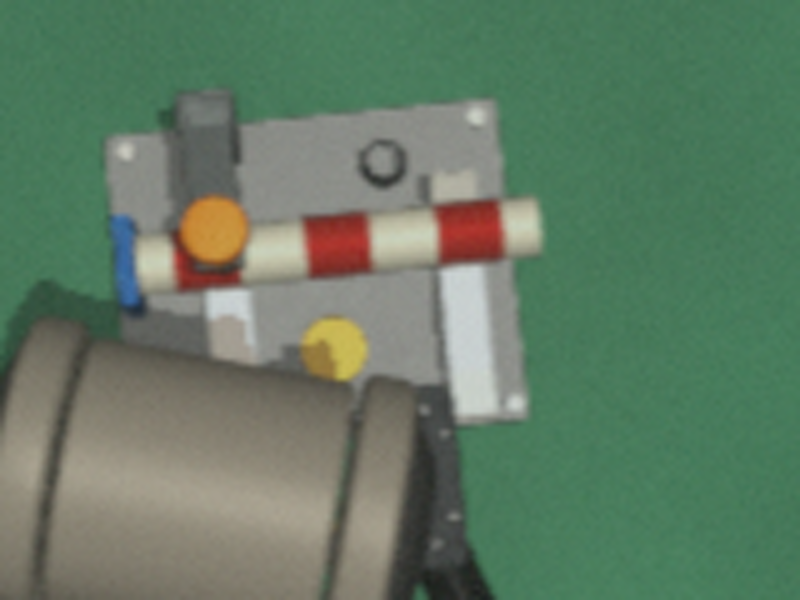

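The pole lies in the vee with its end against the blue stop, the pad bears on it, and the arm is clear. Handing in.

```bash
python3 - <<'E'
from h import *
print(bot.close_job()); st()
E
```

```text
the job is handed in; nothing more can be done
None
the job is handed in; nothing more can be done
```

I rolled the pole over the crest with two open fingertips and it dropped into the vee by itself. I then slid it against the blue stop, pressed the clamp down on it and backed away. I handed in at about 30 s; no verdict was reported.

- **Rolling:** Finger friction built up near the crest, and the wrist force rose to about 16 N. I eased it by raising the tool along with the roll, after which the pole went over with almost no force.
- **Stop:** The pole stopped moving while the push rose from about 3.5 N of sliding friction to 7 N. The pictures show its end against the stop.
- **Clamp:** The pad met the pole with the knob top at about 181 mm, inside the expected 173–185 mm. I stopped pushing at 17 N on the knob, roughly 11–13 N on the pad. The sliding friction read about 4 N rather than the stated 6 N. Some 3–6 N of side force also showed on the knob.
- **Last checks:** The scene and top pictures show the pole seated, its end at the stop, the pad on it and the arm clear. The network's pole position differs by about 10 mm in x between those two cameras (593 and 603 mm), so I relied on the pictures and forces for seating. I could not measure the pad force left after letting go.

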